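Lay out the finds for mirror inspection

TASK

Get the finds ready for viewing: spin the knurled collar of the mirror stand until its top face is level with the tip of the steel pointer beside it, and tip the stones out of both hollow brass knob shells into the viewing tray, adding the stones that lie loose on the table. Leave both shells empty and standing upright on the cork mat, and leave the whole doorknob and the hub caps where they are.

Things in the scene. Friction and masses are not known exactly. Their poses are not given: they have to be found in the camera images.
- collar (a joint): turn of the collar on the rod in rad, 0 to 14.6; grows counter-clockwise seen from above, and that raises the collar 12 mm per full turn (1.91 mm per rad), a steep multi-start thread. Turns against a light friction of about 0.04 N m and stays where it is left
- collar_top (a point): centre of the flat top face of the knurled aluminium collar, on the axis of the rod. The collar is 40 mm in diameter and 26 mm tall (it extends 26 mm down from here); at joint 0 this face is 86 mm above the table
- rod_top (a point): upper end of the fixed vertical threaded rod, 12 mm thick, 122 mm above the table, which stands up through the collar
- mirror (a point): small round mirror, 42 mm wide, on a thin level arm 83 mm to the stand's +y side. The arm hangs on a carriage 24 mm in diameter under the collar, 16 to 24 mm below the collar's underside; it rises with the collar without turning. Nothing to do to it
- pointer_tip (a point): tip of the fixed steel pointer, on its upper edge, 82 mm from the rod's axis on the stand's -y side; the blade is 3 mm thick, on a 10 mm post 28 mm further out. Its height, 99 to 107 mm above the table, is the height to set
- stand: the fixed grey cast base of the mirror stand, 100 mm (x) by 200 mm (y), 18 mm tall, reaching 120 mm to its -y and 80 mm to its +y side of the rod; origin on the rod's axis at table height
- tray: the fixed dark steel viewing tray with a grey felt floor, 170 mm (x) by 190 mm (y) outside, 45 mm tall, walls and floor 5 mm thick, open on top; origin at the centre of its underside
- mat: the fixed cork mat, 150 mm (x) by 230 mm (y), 4 mm thick, flat on the table; origin at the centre of its underside
- shell_a: a hollow brass doorknob shell, an open cup, mouth up, one to three stones inside: 62 mm tall, outside diameter 46 mm at the foot, 54 mm at 22 mm height, 57 mm at the rim; wall 3 mm, floor 5 mm thick, 0.14 to 0.26 kg. Stones slide out when a wall slopes over about 20 degrees. Origin at the centre of its underside, z out of the mouth. Needs a firm grip (45 N) to tip.
- shell_b: a hollow brass doorknob shell, an open cup, mouth up, one to three stones inside: 62 mm tall, outside diameter 46 mm at the foot, 54 mm at 22 mm height, 57 mm at the rim; wall 3 mm, floor 5 mm thick, 0.14 to 0.26 kg. Stones slide out when a wall slopes over about 20 degrees. Origin at the centre of its underside, z out of the mouth. Needs a firm grip (45 N) to tip.
- stone_a1: a smooth pale marble-like pebble, a seven-sided lump 15 mm across and 14 mm tall, 12 g; origin at the centre of its flat underside (it may lie on any side). None if absent this time. It starts inside shell_a
- stone_a2: a smooth pale marble-like pebble, a seven-sided lump 15 mm across and 14 mm tall, 12 g; origin at the centre of its flat underside (it may lie on any side). None if absent this time. It starts inside shell_a
- stone_a3: a smooth pale marble-like pebble, a seven-sided lump 15 mm across and 14 mm tall, 12 g; origin at the centre of its flat underside (it may lie on any side). None if absent this time. It starts inside shell_a
- stone_b1: a smooth pale marble-like pebble, a seven-sided lump 15 mm across and 14 mm tall, 12 g; origin at the centre of its flat underside (it may lie on any side). None if absent this time. It starts inside shell_b
- stone_b2: a smooth pale marble-like pebble, a seven-sided lump 15 mm across and 14 mm tall, 12 g; origin at the centre of its flat underside (it may lie on any side). None if absent this time. It starts inside shell_b
- stone_b3: a smooth pale marble-like pebble, a seven-sided lump 15 mm across and 14 mm tall, 12 g; origin at the centre of its flat underside (it may lie on any side). None if absent this time. It starts inside shell_b
- stone_1: a smooth pale marble-like pebble, a seven-sided lump 15 mm across and 14 mm tall, 12 g; origin at the centre of its flat underside (it may lie on any side). None if absent this time. It starts loose on the table between the robot and the tray
- stone_2: a smooth pale marble-like pebble, a seven-sided lump 15 mm across and 14 mm tall, 12 g; origin at the centre of its flat underside (it may lie on any side). None if absent this time. It starts loose on the table between the robot and the tray
- stone_3: a smooth pale marble-like pebble, a seven-sided lump 15 mm across and 14 mm tall, 12 g; origin at the centre of its flat underside (it may lie on any side). None if absent this time. It starts loose on the table between the robot and the tray
- doorknob: a whole brass doorknob, 56 mm wide, 66 mm tall; origin under its centre; leave alone
- hubcap_1: a metal hub cap centre, 68 mm wide, 16 mm tall; origin under its centre; leave alone
- hubcap_2: a metal hub cap centre, 68 mm wide, 16 mm tall; origin under its centre; leave alone
Things that resemble listed ones, but are neither listed nor needed, are in the scene too. What is shaped like the stand but red is not meant.

How it is judged:
By the outcome, as a careful person would: the job done as asked, in the order asked, and still so for the second after the job is handed in, with the robot touching nothing.
Of stone_a1, stone_a2, stone_a3, stone_b1, stone_b2, stone_b3 only 4 to 6 are there at a start; the rules pass over those that are not, and their reading is None.
Of stone_1, stone_2, stone_3 only 1 to 3 are there at a start; the rules pass over those that are not, and their reading is None.
At some moment in a run one of stone_1, stone_2, stone_3, shell_a, shell_b may be knocked a few centimetres aside while the robot is not near it.
It also fails if it takes over 210 s, if anything falls off the work surface, if the arm or the gripper's body presses on something with over 40 N, if the wrist force passes 120 N, or if a joint passes its speed limit or range.

ROBOT

A 7-joint arm with a two-finger parallel gripper is mounted at the origin on the work surface. World frame = base frame: x ahead of the robot, y to its left, z up, the work surface at z = 0. Lengths are in m, angles in rad, forces in N, time in s.
With the tool pointing down it reaches from about 0.35 to 0.9 m from the base axis. Payload 19.9 kg.
Tool frame: the origin (TCP) lies between the finger pads; the fingertips stand 19 mm ahead of it and the grasp point (between the pads) is the TCP; z points along the fingers, y is the line along which they close (so a half turn about z gives the same grasp; the last joint's range is limited). The gripper opens to 94 mm and grips with 3 to 60 N. Pads are 16 mm wide; open, the fingers measure 119 mm over their backs; the gripper's body (75 mm by 177 mm) begins 78 mm behind the grasp point.
Start: joints at [1.194, 0.417, -0.01, 1.614, 0.005, 1.111, -0.053], TCP at [0.205, -0.59, 0.224] pointing down, gripper open.
Joint ranges: [-2.81, 2.81], [-0.39, 2.02], [-1.27, 1.25], [0.06, 2.57], [-1.19, 4.33], [0.19, 2], [-2.82, 2.82]. Speed limits (rad/s): [1.89, 1.89, 2.39, 2.39, 3.01, 3.01, 3.01].

INTERFACE

Orientations are given as a 3x3 rotation matrix whose columns are the frame's x, y, z axes.
In Python, from rig import robot gives the robot as it stands. Calls block until the motion is done:
- robot.move_ptp(position, orientation): joint-space move of the TCP to a pose.
- robot.move_linear(position, velocity=0.15, frame=None, threshold=None): straight line of the TCP; frame=None keeps the orientation; velocity is the mean speed in m/s. With threshold (N) it stops when the force on the tool has changed by that much, and returns True; else False.
- robot.goto_joints(angles): joint-space move.
- robot.gripper_to(opening): finger opening in m; the grip force is fixed at half the most; returns when the fingers have stopped.
- robot.pause(seconds).
- robot.ik(position, orientation): joint angles nearest the present ones, or None.
- robot.get_state(): the state.
- robot.grab_frame(name): name is "scene" or "top" or "wrist"; returns the picture (384x512x3 uint8, red, green, blue); there is no depth.
- robot.camera_info(name): a dict with "fx", "fy", "cx", "cy" (pixels), "rvec" (rotation vector, rad) and "tvec" (3), from world to camera coordinates, as OpenCV has them. Camera axes: x right, y down, z forward; pixel columns grow to the right and rows downward; lengths in m; the calibration is good to about 2 mm. A picture is of the moment at which its call begins: read the wrist's pose just before it. camera_info takes no time and is no camera call; for the wrist camera it gives the pose at the moment of the call.
A pose or a line that the arm cannot do raises robot.PlanningError and nothing moves.
- robot.sign_off(): hands the job in; it is judged then, once.
The state is a dict: "time": time; "qpos": joint angles; "joint_vel": joint speeds; "effort": joint torques, N m; "ee_pos": TCP position; "tool_rot": TCP orientation; "force": force on the tool from outside, world axes, zero at the start; "moment": the same for the moment, N m; "opening": finger opening in m; "grasp_force": force on a finger pad.
Only numpy, scipy, OpenCV 4.12 (cv2) and the standard library are available. Lean on these libraries where they do the work, as an engineer would, in place of code of your own. Each camera call takes 0.05 s, during which the arm holds its last target. There are 200 camera calls.

## Working session

There is one attempt and no reset: what is moved stays moved. The work goes in short steps, each a Python script; the robot and the scene stay as the last script left them, time stands still between calls to the robot, and variables do not carry over. Pictures are saved under pics/ and viewed, at most 14 in all, crops included, and the job is handed in when it is done.

```bash
ls; mkdir -p pics; python3 - <<'E'
from rig import robot
import cv2
for n in("scene","top"):
    im=robot.grab_frame(n);cv2.imwrite(f"pics/{n}0.png",cv2.resize(im[:,:,::-1],(800,600),interpolation=cv2.INTER_CUBIC)); cv2.imwrite(f"pics/{n}0_raw.png",im[:,:,::-1])
    print(n,robot.camera_info(n))
print(robot.get_state())
E
```

```text
pics
scene {'fx': 482.2784183911706, 'fy': 482.2784183911706, 'cx': 257.5257488966617, 'cy': 186.2791703947457, 'rvec': array([ 1.957985  ,  1.30579752, -0.57633496]), 'tvec': array([-0.16420933, -0.19180849,  1.57822492])}
top {'fx': 419.90075972437023, 'fy': 419.90075972437023, 'cx': 257.0192130853183, 'cy': 192.35144929508883, 'rvec': array([ 2.14966619, -2.15593427,  0.13044361]), 'tvec': array([-0.02665349,  0.41803921,  1.37903288])}
{'time': 0.1, 'qpos': array([ 1.19448715,  0.41790663, -0.01030326,  1.61412277,  0.00473938,
        1.11071906, -0.05298477]), 'joint_vel': array([ 0.00053068, -0.00089897,  0.00172198, -0.00186102, -0.0007881 ,
        0.00038705, -0.00091537]), 'effort': array([-4.06678612e-05, -8.52581263e+01,  6.39473442e-01, -4.26697755e+01,
       -4.89235483e-02,  1.64610363e-02,  1.00818388e-04]), 'ee_pos': array([ 0.20523927, -0.58998978,  0.22388893]), 'tool_rot': array([[ 9.44459528e-01,  3.28627395e-01, -4.86049732e-04],
       [ 3.28627731e-01, -9.44458980e-01,  1.02401866e-03],
       [-1.22533449e-04, -1.12687360e-03, -9.99999358e-01]]), 'force': array([ 0.83086389, -0.9423337 , -1.09351446]), 'moment': array([-0.02008255,  0.0614171 , -0.02333172]), 'grasp_force': 0.0, 'opening': 0.09383236911266502}
```

View pics/scene0.png

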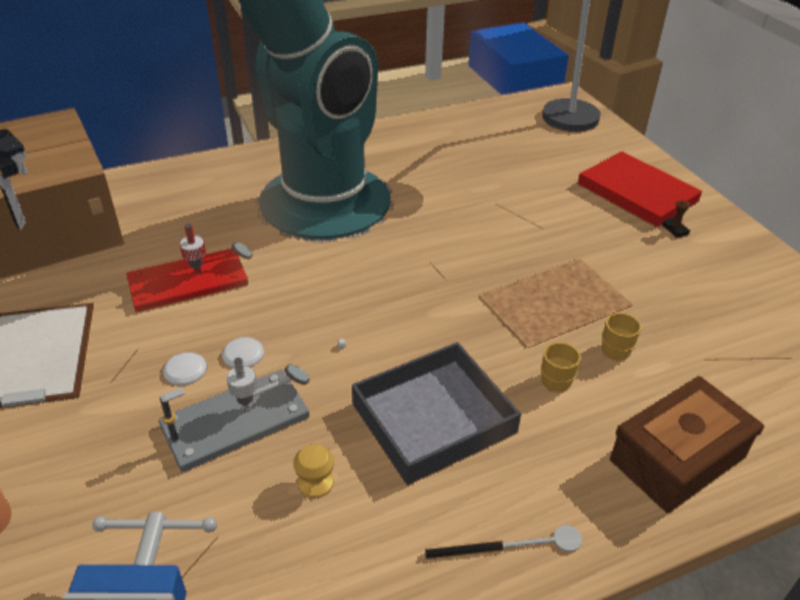

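View pics/top0.png

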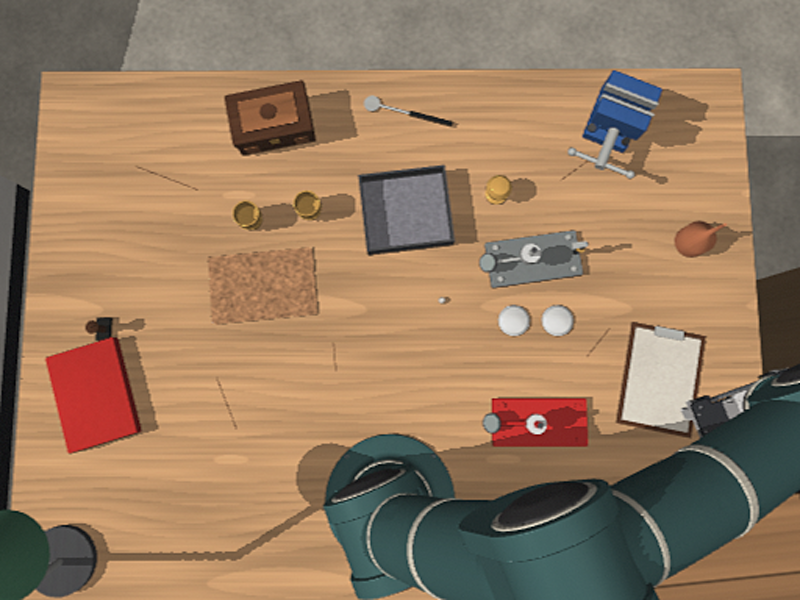

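Candidates (800x600 top view):
- **Stand:** grey one at (531,253) or the red lookalike at (539,422). I choose grey.
- **Shells:** open cups at (246,214) and (307,205). The closed knob at (498,190) is the doorknob, so it stays.
- **Stone:** pale pebble at (443,300). The white discs at (514,320) and (558,320) are the hub caps.
- **Tray:** (406,210).
- **Mat:** (263,285). The red slab at (95,395) is not it.

Next I measure positions and check what the arm can reach.

```bash
cat > h.py <<'E'
from rig import robot
import numpy as np, cv2
from scipy.spatial.transform import Rotation as R
def ray(ci,uv):
    Rm=cv2.Rodrigues(np.array(ci["rvec"]))[0]; t=np.array(ci["tvec"])
    d=Rm.T@np.array([(uv[0]-ci["cx"])/ci["fx"],(uv[1]-ci["cy"])/ci["fy"],1.]); return -Rm.T@t,d/np.linalg.norm(d)
def onplane(ci,uv,z):
    o,d=ray(ci,uv); return o+d*(z-o[2])/d[2]
def proj(ci,p):
    return cv2.projectPoints(np.array([p],float),ci["rvec"],ci["tvec"],np.array([[ci["fx"],0,ci["cx"]],[0,ci["fy"],ci["cy"]],[0,0,1]]),None)[0].ravel()
def two(c1,u1,c2,u2):
    (o1,d1),(o2,d2)=ray(c1,u1),ray(c2,u2)
    s=np.linalg.lstsq(np.c_[d1,-d2],o2-o1,rcond=None)[0]; a=o1+s[0]*d1;b=o2+s[1]*d2
    return (a+b)/2,np.linalg.norm(a-b)
def down(yaw): # tool down, x axis at yaw
    return R.from_euler("z",yaw).as_matrix()@np.diag([1,-1,-1.])
def T(): return robot.get_state()["time"]
def save(im,name,k=1,box=None):
    if box: im=im[box[1]:box[3],box[0]:box[2]]
    cv2.imwrite("pics/"+name,cv2.resize(im[:,:,::-1],None,fx=k,fy=k,interpolation=cv2.INTER_CUBIC))
E
python3 - <<'E'
from h import *
ct=robot.camera_info("top");cs=robot.camera_info("scene");k=.64
P=lambda u,v:(u*k,v*k)
print("cams",ray(ct,P(400,300))[0],ray(cs,(256,192))[0])
for n,t,s,z in[("collar/rodtop",(533,249),(238,361),.122),("stone",(443,300),(341,343),.007),("shellL",(246,212),(621,322),.062),("shellR",(307,203),(561,352),.062),("knob",(499,187),(314,460),.066),("hub1",(514,320),(186,368),.016),("hub2",(558,320),(243,352),.016),("stone rm",(443,300),(341,343),.007)]:
    print(n,onplane(ct,P(*t),z).round(3),onplane(cs,P(*s),z).round(3),two(ct,P(*t),cs,P(*s)))
print("tray",[onplane(ct,P(*c),.045)[:2].round(3) for c in[(359,175),(444,166),(454,244),(368,255)]])
print("mat",[onplane(ct,P(*c),.004)[:2].round(3) for c in[(207,257),(314,248),(318,315),(213,324)]])
print("stand",[onplane(ct,P(*c),.018)[:2].round(3) for c in[(484,242),(576,230),(585,275),(492,288)]])
# reach survey: tool-pitch toward horizontal away from base at azimuth
def pitch(az,a,roll): # a=0 down, 90deg horizontal outward
    z=np.array([np.sin(a)*np.cos(az),np.sin(a)*np.sin(az),-np.cos(a)]); y=np.array([-np.sin(az),np.cos(az),0]); M=np.c_[np.cross(y,z),y,z]
    return M@R.from_euler("z",roll).as_matrix()
for (x,y) in[(.65,.05),(.65,.25)]:
  for z in(.045,.15,.25,.35):
    az=np.arctan2(y,x)
    print((x,y,z),[d for d in range(-120,121,15) if robot.ik([x,y,z],pitch(az,np.radians(d),0)) is not None])
E
```

```text
cams [ 0.23964924 -0.03626507  1.42072234] [ 1.27231902 -0.38067356  0.88929244]
collar/rodtop [ 0.51  -0.293  0.122] [ 0.512 -0.292  0.122] (array([ 0.51008773, -0.29273679,  0.12014913]), np.float64(0.0018295954109840663))
stone [ 0.421 -0.118  0.007] [ 0.422 -0.112  0.007] (array([ 0.42209113, -0.11486396,  0.00835264]), np.float64(0.00576920826969233))
shellL [0.604 0.303 0.062] [0.599 0.306 0.062] (array([0.60318891, 0.30144809, 0.0673712 ]), np.float64(0.0006045965654712239))
shellR [0.624 0.173 0.062] [0.621 0.179 0.062] (array([0.62343904, 0.1741686 , 0.06625853]), np.float64(0.0042293608640368375))
knob [ 0.656 -0.236  0.066] [ 0.672 -0.236  0.066] (array([ 0.66079646, -0.23584452,  0.05142425]), np.float64(0.004547191358479718))
hub1 [ 0.376 -0.269  0.016] [ 0.392 -0.359  0.016] (array([ 0.37293308, -0.31690206, -0.01576738]), np.float64(0.08503068519811154))
hub2 [ 0.376 -0.364  0.016] [ 0.391 -0.268  0.016] (array([ 0.38764196, -0.31293014,  0.03611148]), np.float64(0.09397141661695066))
stone rm [ 0.421 -0.118  0.007] [ 0.422 -0.112  0.007] (array([ 0.42209113, -0.114863
[... 196 characters left out ...]
0.165]), array([0.39 , 0.154]), array([0.371, 0.382])]
stand [array([ 0.547, -0.208]), array([ 0.573, -0.409]), array([ 0.473, -0.425]), array([ 0.446, -0.223])]
(0.65, 0.05, 0.045) [-45, -30, -15, 0, 15, 30, 45, 60, 75, 90, 105, 120]
(0.65, 0.05, 0.15) [-45, -30, -15, 0, 15, 30, 45, 60, 75, 90, 105, 120]
(0.65, 0.05, 0.25) [-30, -15, 0, 15, 30, 45, 60, 75, 90, 105, 120]
(0.65, 0.05, 0.35) [-15, 0, 15, 30, 45, 75, 90, 105, 120]
(0.65, 0.25, 0.045) [-45, -30, -15, 0, 15, 30, 45, 60, 75, 90, 105, 120]
(0.65, 0.25, 0.15) [-30, -15, 0, 15, 30, 45, 60, 75, 90, 105, 120]
(0.65, 0.25, 0.25) [-30, -15, 0, 15, 30, 45, 60, 75, 90, 105, 120]
(0.65, 0.25, 0.35) [-15, 0, 15, 30, 45, 60, 75, 90, 105, 120]
```

```bash
cat >> h.py <<'E'
AX=np.array([.510,-.2925]); TIP=np.array([.5207,-.3738])
E
python3 - <<'E'
from h import *
s=robot.get_state()
# yaw giving q7 near +2.5
for yaw in np.arange(-3,3.2,.5):
    q=robot.ik([*AX,.25],down(yaw)); print(round(yaw,2),None if q is None else np.round(q,2))
robot.move_ptp([.45,-.25,.33],down(0.335)); 
ci=robot.camera_info("wrist"); im=robot.grab_frame("wrist"); save(im,"w1.png",1.5)
o,d=ray(ci,(256,192)); print(o,d,ci["fx"],[proj(ci,[*AX,.122]),proj(ci,[*TIP,.103])],T())
np.save("ci1.npy",ci,allow_pickle=True)
t=robot.grab_frame("top"); save(t,"t1.png",1)
E
```

```text
-3.0 [ 0.99  0.4  -0.68  1.66  0.27  1.17  1.96]
-2.5 [ 1.25  0.54 -1.08  1.66  0.5   1.25  2.28]
-2.0 [-0.31  0.53  1.09  1.71 -0.5   1.21 -2.67]
-1.5 [ 0.4   0.33  0.09  1.68 -0.03  1.13 -2.57]
-1.0 [ 0.46  0.33  0.01  1.68 -0.    1.13 -2.1 ]
-0.5 [ 0.53  0.33 -0.07  1.68  0.03  1.13 -1.62]
0.0 [ 0.58  0.33 -0.15  1.68  0.05  1.14 -1.15]
0.5 [ 0.64  0.34 -0.21  1.67  0.08  1.14 -0.67]
1.0 [ 0.71  0.34 -0.3   1.67  0.11  1.14 -0.2 ]
1.5 [ 0.78  0.35 -0.4   1.67  0.15  1.15  0.27]
2.0 [ 0.85  0.37 -0.48  1.67  0.18  1.15  0.75]
2.5 [ 0.9   0.38 -0.55  1.67  0.21  1.16  1.22]
3.0 [ 0.96  0.39 -0.63  1.66  0.25  1.17  1.69]
[ 0.51115491 -0.22974706  0.49038271] [-0.2214359  -0.07579522 -0.97222488] 266.916804030334 [array([299.48395886, 144.08772032]), array([352.60021918, 154.84507867])] 1.7417
```

View pics/w1.png

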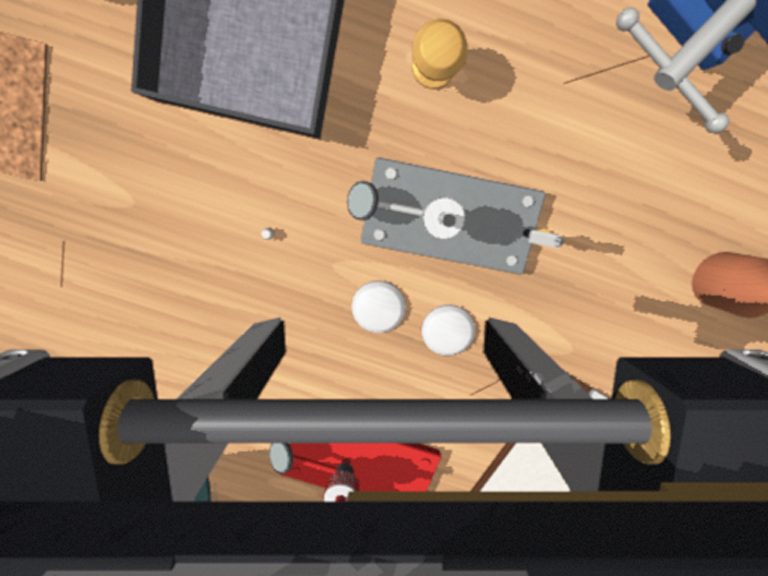

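The rod top is at (299,145) raw, within 1 px of where I predicted it, so the grey stand is confirmed. I see one loose stone, at (178,156) raw. Next is a close crop of the pointer and collar.

```bash
python3 - <<'E'
from h import *
im=robot.grab_frame("scene"); save(im,"s1c.png",6,(92,215,212,300))
E
```

```text
(no output)
```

View pics/s1c.png

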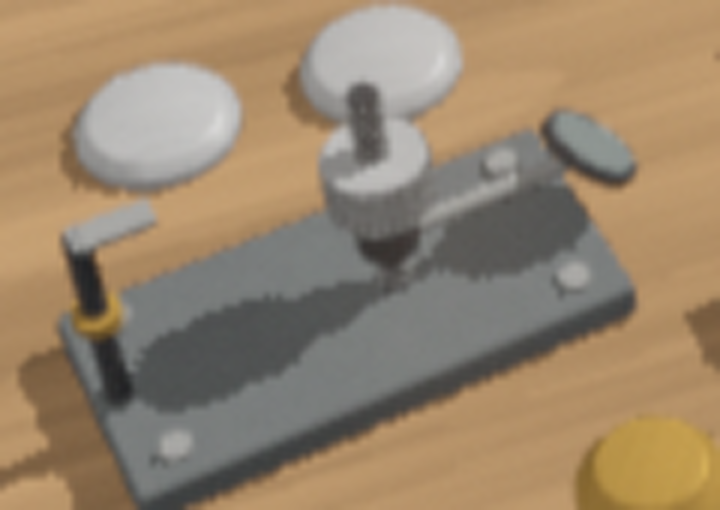

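```bash
cat > touch.py <<'E'
from h import *
PY=np.radians(7.5)
def touch(xy,yaw,z0,z1,v=.015):
    if np.linalg.norm(robot.get_state()["ee_pos"][:2]-xy)>.05 or 1: robot.move_ptp([*xy,max(z0,.165)],down(yaw))
    robot.move_linear([*xy,z0],velocity=.1)
    robot.pause(.15)
    hit=robot.move_linear([*xy,z1],velocity=v,threshold=4)
    s=robot.get_state(); z=s["ee_pos"][2]-.019
    robot.move_linear([*xy,z0],velocity=.1)
    return hit,round(float(z),5),s["force"].round(1)
def tip(z0=.14): # tool y tangential, finger on the blade end
    rad=np.array([np.sin(PY),-np.cos(PY)]); tan=np.array([np.cos(PY),np.sin(PY)])
    return touch(TIP+.004*rad+.016*tan,PY+np.pi/2-np.pi,z0,.112)
def collar(yaw=-1.4,z0=.145,z1=.098): return touch(AX,yaw,z0,z1)
E
python3 - <<'E'
from touch import *
robot.gripper_to(.020); print(robot.get_state()["opening"])
print(tip(),T()); print(collar(),T(),robot.get_state()["qpos"].round(2))
E
```

```text
0.02001088797308806
(True, 0.10594, array([-2.3,  1.8,  8.1])) 6.4583
(True, 0.09021, array([-1.3,  0.4, 10. ])) 10.0583 [ 0.47  0.44  0.    1.78 -0.    0.92 -2.5 ]
```

```bash
cat > turn.py <<'E'
from touch import *
def stroke(ang,top,yaw0):
    """grip collar whose top is at height `top`, turn by ang ccw, following the thread"""
    robot.move_ptp([*AX,.165],down(yaw0)); robot.gripper_to(.056)
    robot.move_linear([*AX,top-.008],velocity=.1); robot.gripper_to(.02)
    s=robot.get_state(); print("grip",s["opening"],s["grasp_force"],s["force"].round(1))
    n=int(np.ceil(abs(ang)/.5)); fm=0
    for i in range(1,n+1):
        a=ang*i/n; q=robot.ik([*AX,top-.008+a*.012/2/np.pi],down(yaw0+a)); robot.goto_joints(q)
        f=np.linalg.norm(robot.get_state()["force"]); fm=max(fm,f)
        if f>40: print("force",f); break
    s=robot.get_state(); print("maxF",fm,"q",s["qpos"].round(2),"opening",s["opening"])
    robot.gripper_to(.056); robot.move_linear([*AX,.165],velocity=.15)
E
python3 - <<'E'
from turn import *
stroke(4.4,.09021,-1.4); print(T())
robot.gripper_to(.02); print(collar(yaw=1.5),T())
E
```

```text
grip 0.03951387651529892 30.002787709236145 [-10.2   0.   10.3]
maxF 20.221370229183027 q [ 1.19  0.75 -1.01  1.79  0.74  1.03  1.32] opening 0.0395118078899456
18.0583
(True, 0.09863, array([-2.4,  0.1, 10.3])) 22.775
```

```bash
python3 - <<'E'
from turn import *
stroke(3.83,.09863,-1.4); print(T())
robot.gripper_to(.02); print(collar(yaw=1.),T())
robot.move_ptp([.45,-.03,.38],down(0.)); robot.gripper_to(.094)
ci=robot.camera_info("wrist"); im=robot.grab_frame("wrist"); save(im,"w2.png",1.5); print(T())
np.save("ci2.npy",ci,allow_pickle=True)
t=robot.grab_frame("top"); save(t,"t2.png",1.5)
E
```

```text
grip 0.03944918351352126 30.002769827842712 [-11.7   0.4   9.9]
maxF 19.7503865770049 q [ 1.18  0.72 -0.99  1.79  0.7   1.03  0.78] opening 0.039314843306293805
32.2
(True, 0.10597, array([-1.5,  0.2,  8.2])) 36.525
39.1167
```

View pics/w2.png

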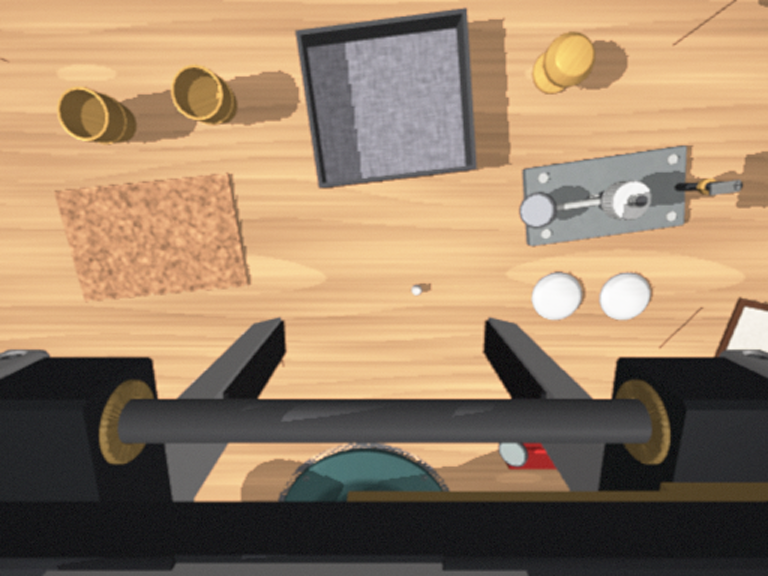

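The collar top now touches at 105.97 mm and the tip at 105.94 mm, so they are level. In this picture the shell rims are at raw (56,76) and (133,63), and the stone is at (277,193). Next I locate the shells accurately and plan the pour without moving.

```bash
cat >> h.py <<'E'
def pitch(az,a):
    z=np.array([np.sin(a)*np.cos(az),np.sin(a)*np.sin(az),-np.cos(a)]); y=np.array([-np.sin(az),np.cos(az),0])
    y=-y; return np.c_[np.cross(y,z),y,z]
E
python3 - <<'E'
from h import *
ci=np.load("ci2.npy",allow_pickle=True).item()
for n,p,z in[("L",(56,76),.062),("R",(132.7,63),.062),("stone",(277.3,193.3),.007)]: print(n,onplane(ci,p,z).round(4))
im=cv2.imread("pics/w2.png"); im=cv2.resize(im,(512,384)); hsv=cv2.cvtColor(im,cv2.COLOR_BGR2HSV)
m=((hsv[...,0]>20)&(hsv[...,0]<32)&(hsv[...,1]>150)).astype(np.uint8)
for c in cv2.findContours(m,0,2)[0]:
    if cv2.contourArea(c)>200: print(cv2.boundingRect(c),hsv[c[0][0][1],c[0][0][0]])
c=np.array([.613,-.039])
for yflip in(1,-1):
  for az in np.radians([-40,-4,30]):
    q0=None
    for d in range(0,121,15):
        M=pitch(az,np.radians(d))@np.diag([yflip,yflip,1.]); q=robot.ik([c[0]+.03,c[1],.24],M)
        print(yflip,round(az,2),d,None if q is None else np.round(q,2))
E
```

```text
L [0.5999 0.304  0.062 ]
R [0.6198 0.1736 0.062 ]
stone [ 0.3841 -0.0741  0.007 ]
1 -0.7 0 [ 0.57  0.56 -0.81  1.52  0.42  1.24 -2.57]
1 -0.7 15 [ 0.49  0.42 -0.74  1.7   0.57  1.01 -2.73]
1 -0.7 30 [-0.32  0.27  0.17  1.89  0.55  0.7  -2.81]
1 -0.7 45 [-1.22  0.53  1.2   2.06  0.3   0.35 -2.73]
1 -0.7 60 [-0.83  0.37  0.53  2.16  1.52  0.69  2.36]
1 -0.7 75 [-1.28  0.8   1.08  2.23  1.76  0.52  1.8 ]
1 -0.7 90 [-1.31  1.1   1.07  2.24  1.8   0.67  1.48]
1 -0.7 105 [-1.32  1.41  1.07  2.19  1.65  0.78  1.35]
1 -0.7 120 [-1.15  1.43  0.89  2.09  1.58  1.21  1.34]
1 -0.07 0 [ 0.65  0.61 -0.96  1.52  0.51  1.27 -2.01]
1 -0.07 15 [ 0.65  0.41 -0.82  1.75  0.44  0.89 -1.98]
1 -0.07 30 [ 0.61  0.27 -0.71  1.96  0.48  0.5  -2.05]
1 -0.07 45 None
1 -0.07 60 [-0.35  0.21  0.35  2.34  3.07  0.43  1.53]
1 -0.07 75 [-0.35  0.37  0.35  2.44  3.07  0.95  1.47]
1 -0.07 90 [-0.95  1.09  1.07  2.47  2.94  1.39  0.69]
1 -0.07 105 [-1.02  1.51  1.06  2.4   2.47  1.48  0.42]
1 -0.07 120 [-1.08  1.81  1.06  2.27  2.03  1.4   0.36]
1 0.52 0 [ 0.65  0.61 -0.96  1.52  0.52  1.28 -1.42]
1 0.52 15 [ 0.75  0.4
[... 1124 characters left out ...]
2.54  0.53 -0.85]
-1 -0.07 75 [ 0.67  0.46 -0.79  2.41  2.9   0.98 -1.15]
-1 -0.07 90 [ 0.4   0.64 -0.48  2.43  3.08  1.46 -1.28]
-1 -0.07 105 [ 0.12  0.83 -0.16  2.37  3.11  1.9  -1.45]
-1 -0.07 120 [-0.74  1.33  0.72  2.26  2.31  1.9  -2.4 ]
-1 0.52 0 [ 0.72  0.67 -1.09  1.52  0.61  1.32  1.66]
-1 0.52 15 [ 0.88  0.55 -1.08  1.7   0.45  0.95  1.79]
-1 0.52 30 [ 1.02  0.46 -1.07  1.88  0.19  0.59  2.05]
-1 0.52 45 [ 1.14  0.44 -1.06  2.03 -0.44  0.31  2.72]
-1 0.52 60 None
-1 0.52 75 [-0.47  0.79  1.08  2.26  4.05  1.61 -2.3 ]
-1 0.52 90 [-0.33  0.92  0.9   2.27  3.81  1.91 -2.18]
-1 0.52 105 [ 0.08  0.89  0.35  2.2   3.88  1.97 -1.83]
-1 0.52 120 [ 0.51  1.03 -0.19  2.09  4.11  1.94 -1.5 ]
```

The stone is now at (0.384,-0.074), so it has been knocked since the first views. For the pour I plan to grip each shell with the tool pre-tilted inward. A nearly horizontal tool at the tray then gives a 115° tip. I'll fit simple forward kinematics to check clearances.

```bash
cat >> h.py <<'E'
def chain(q,p):
    b,h,l1,l2,l3,sg=p; e=lambda a,t:R.from_euler(a,t).as_matrix()
    M=e("z",b+q[0])@e("y",q[1]); P=[np.array([0,0,h])]
    P.append(P[-1]+M@[0,0,l1]); M=M@e("z",q[2])@e("y",q[3]); P.append(P[-1]+M@[0,0,l2])
    M=M@e("z",q[4])@e("y",q[5]); P.append(P[-1]+M@[0,0,l3]); return P,M
E
python3 - <<'E'
from h import *
from scipy.optimize import least_squares
D=[]
for x,y,z,a,az in[(.5,-.3,.1,0,0),(.6,.1,.2,-.3,.2),(.65,.2,.3,.3,-.3),(.45,-.2,.25,0,1),(.6,.3,.1,-.5,0),(.7,0,.15,.2,.5),(.6,0,.2,1.4,-.7)]:
    q=robot.ik([x,y,z],pitch(az,a)@np.diag([-1,-1,1.])) 
    if q is not None: D.append((q,np.array([x,y,z])))
best=None
for b in(-2.43,0,2):
    r=least_squares(lambda p:np.concatenate([chain(q,[*p,1])[0][3]-t for q,t in D]),[b,.35,.4,.4,.3])
    if best is None or r.cost<best.cost: best=r
print(best.x.round(4),best.cost,len(D)); p=[*best.x,1]; np.save("fk.npy",p)
for nm,xy in(("L",[.602,.304]),("R",[.622,.1735])):
  for az in(-.7,-.4,-1.):
    for d in(-35,-30,-25):
        q=robot.ik([*xy,.042],pitch(az,np.radians(d))@np.diag([-1,-1,1.])); print(nm,az,d,None if q is None else np.round(q,2))
for az in(-1,-.7,-.4):
  for d in range(-30,91,15):
    q=robot.ik([.64,-.05,.14+.06*(d<60)],pitch(az,np.radians(d))@np.diag([-1,-1,1.])); print(az,d,None if q is None else (np.round(q,2),[P.round(2) for P in chain(q,p)[0][1:3]]))
E
```

```text
[0.119  0.2546 0.4252 0.3596 0.2712] 0.4721262665296761 7
L -0.7 -35 [ 0.24  1.16 -0.99  1.31  0.34  1.28  0.26]
L -0.7 -30 [ 0.25  1.14 -1.04  1.35  0.44  1.25  0.19]
L -0.7 -25 [ 0.25  1.12 -1.07  1.39  0.54  1.22  0.11]
L -0.4 -35 [ 0.15  1.21 -1.    1.17  0.42  1.49  0.47]
L -0.4 -30 [ 0.16  1.18 -1.04  1.24  0.5   1.43  0.42]
L -0.4 -25 [ 0.17  1.16 -1.07  1.3   0.58  1.38  0.36]
L -1.0 -35 [ 0.33  1.11 -1.01  1.46  0.31  1.05  0.04]
L -1.0 -30 [ 0.33  1.1  -1.05  1.48  0.43  1.05 -0.07]
L -1.0 -25 [ 0.31  1.08 -1.07  1.51  0.53  1.05 -0.16]
R -0.7 -35 [ 0.39  1.12 -0.93  1.32  0.31  1.35  0.44]
R -0.7 -30 [ 0.39  1.09 -0.95  1.37  0.38  1.3   0.39]
R -0.7 -25 [ 0.4   1.06 -0.97  1.42  0.46  1.25  0.32]
R -0.4 -35 [ 0.31  1.18 -0.97  1.2   0.43  1.54  0.62]
R -0.4 -30 [ 0.32  1.14 -0.98  1.27  0.48  1.47  0.58]
R -0.4 -25 [ 0.34  1.11 -1.    1.34  0.54  1.4   0.54]
R -1.0 -35 [ 0.46  1.06 -0.9   1.45  0.21  1.14  0.26]
R -1.0 -30 [ 0.46  1.03 -0.93  1.49  0.31  1.11  0.18]
R -1.0 -25 [ 0.46  1.02 -0.97  1.52  0.42  1.09  0.08]
-1 -30 (array([ 0.7 ,  0.87, -0.9 ,  1.29,  0.18,  1
[... 2589 characters left out ...]
.84,  1.  ,  0.55]), [array([0.15, 0.19, 0.61]), array([0.45, 0.07, 0.46])])
-0.4 30 (array([ 0.83,  0.51, -1.15,  1.97,  1.17,  0.8 ,  0.21]), [array([0.12, 0.17, 0.62]), array([0.4 , 0.04, 0.44])])
-0.4 45 (array([ 0.75,  0.45, -1.06,  2.14,  1.66,  0.74, -0.31]), [array([0.12, 0.14, 0.64]), array([0.35, 0.01, 0.4 ])])
-0.4 60 (array([ 0.47,  0.61, -0.79,  2.29,  2.26,  1.05, -0.91]), [array([0.2 , 0.14, 0.6 ]), array([ 0.33, -0.01,  0.3 ])])
-0.4 75 (array([ 0.25,  0.74, -0.58,  2.34,  2.49,  1.42, -1.17]), [array([0.27, 0.1 , 0.57]), array([ 0.31, -0.03,  0.24])])
-0.4 90 (array([ 0.05,  0.91, -0.35,  2.32,  2.58,  1.77, -1.37]), [array([0.33, 0.06, 0.51]), array([ 0.31, -0.04,  0.17])])
```

```bash
cat > shell.py <<'E'
from h import *
AZ=-.7; F=np.diag([-1,-1,1.])
O=lambda d:pitch(AZ,np.radians(d))@F
def step(p,d,maxdq=1.3):
    q=robot.ik(p,O(d)); assert q is not None,("ik",p,d)
    dq=np.abs(q-robot.get_state()["qpos"]).max()
    if dq>maxdq: print("big dq",d,dq)
    robot.goto_joints(q)
G=-30
def pick(xy):
    z=O(G)[:,2]; p=np.array([*xy,.042])
    robot.gripper_to(.094); robot.move_ptp(p-.11*z,O(G)); robot.move_linear(p,velocity=.12)
    robot.gripper_to(.03); s=robot.get_state(); print("grip",round(s["opening"],4),round(s["grasp_force"],1),s["force"].round(1))
    assert s["opening"]>.045
    robot.move_linear([*xy,.20],velocity=.15)
POUR=np.array([.636,-.058])
def pour():
    robot.move_ptp([*POUR,.22],O(-10))
    for d,z in((15,.21),(40,.19),(55,.17),(62,.16),(68,.155),(74,.15),(80,.15),(86,.15),(90,.15)): step([*POUR,z],d)
    robot.pause(.8); s=robot.get_state(); print("poured",round(s["opening"],4),s["ee_pos"].round(3),T())
E
python3 - <<'E'
from shell import *
pick([.621,.175]); print(T()); pour()
im=robot.grab_frame("scene"); save(im,"s3.png",1.5)
E
```

```text
grip 0.055 29.8 [1.5 0.3 1.1]
44.1417
poured 0.0549 [ 0.636 -0.058  0.15 ] 49.1667
```

View pics/s3.png

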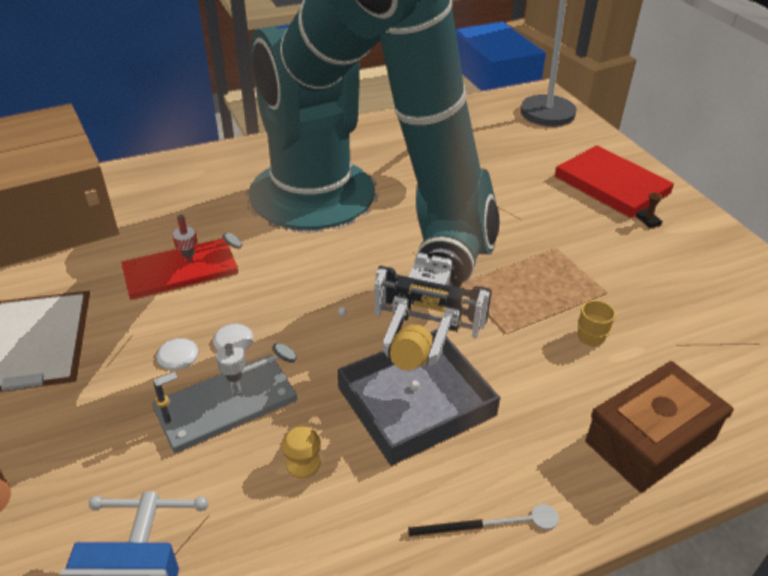

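The shell tips well: one stone shows in the tray at (415,384). I'll tip it a little further, then stand it on the mat and check.

```bash
cat >> shell.py <<'E'
def back():
    step([*POUR,.155],96); robot.pause(.6)
    for d,z in((88,.16),(70,.17),(45,.19),(15,.21),(-10,.22)): step([*POUR,z],d)
def place(xy):
    robot.move_ptp([*xy,.16],O(G)); robot.move_linear([*xy,.060],velocity=.15); robot.pause(.15)
    hit=robot.move_linear([*xy,.043],velocity=.02,threshold=4); s=robot.get_state(); print("down",hit,s["ee_pos"].round(4),s["force"].round(1))
    robot.gripper_to(.08); robot.move_linear(np.array(s["ee_pos"])-.12*O(G)[:,2],velocity=.15)
E
python3 - <<'E'
from shell import *
back(); place([.455,.225]); print(T())
ci=robot.camera_info("wrist"); im=robot.grab_frame("wrist"); save(im,"w4.png",1.2); np.save("ci4.npy",ci,allow_pickle=True)
im=robot.grab_frame("scene"); save(im,"s4.png",2,(180,130,440,330))
E
```

```text
down True [0.4551 0.2251 0.0459] [2.  0.1 4. ]
57.3333
```

View pics/s4.png

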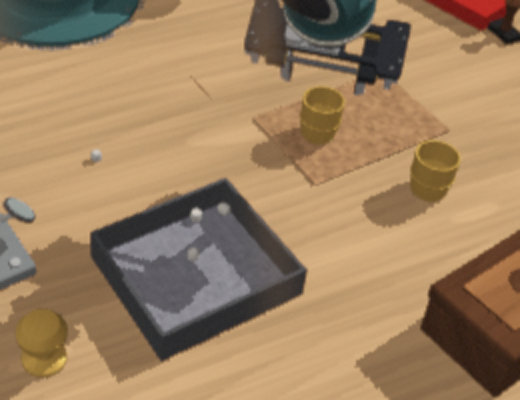

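The tray now holds three stones, at (196,213), (223,208) and (192,254), and the first shell stands upright on the mat. The second shell hasn't moved (scene raw (398,206)), so I'll do it next and then pick up the loose stone.

```bash
python3 - <<'E'
from shell import *
import shell
shell.POUR=np.array([.645,-.060])
pick([.601,.304]); pour(); back(); place([.455,.335]); print(T())
robot.move_ptp([.40,-.06,.25],down(0.)); robot.gripper_to(.05)
ci=robot.camera_info("wrist"); im=robot.grab_frame("wrist"); save(im,"w5.png",1.5); np.save("ci5.npy",ci,allow_pickle=True)
print(proj(ci,[.384,-.074,.007]),T())
s=robot.grab_frame("scene"); save(s,"s5.png",2,(180,130,440,330))
E
```

```text
grip 0.0551 29.6 [ 1.3 -0.   0.7]
poured 0.055 [ 0.645 -0.06   0.15 ] 67.1417
down True [0.4551 0.3351 0.0457] [2.7 0.5 3.3]
75.7583
[264.88809712 181.9913767 ] 78.225
```

View pics/w5.png

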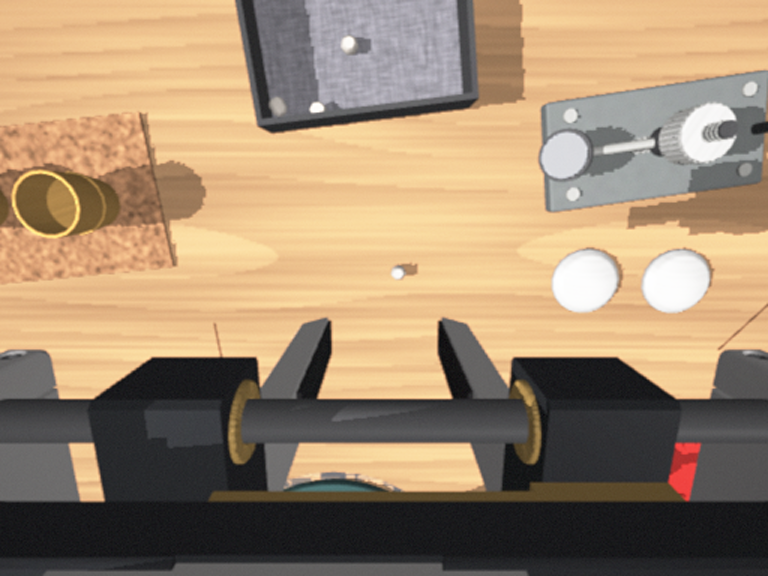

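View pics/s5.png

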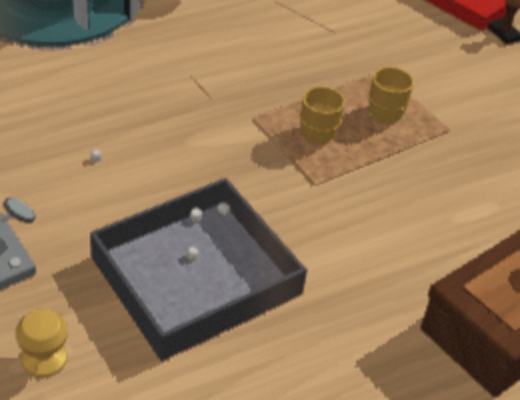

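The stone is at raw (265,182), where predicted. But I count only the same three stones in the tray, so shell 2's stones may still be inside it or hidden behind the tray's near wall. I'll look into the shells and the tray.

```bash
python3 - <<'E'
from h import *
robot.move_ptp([.40,.27,.28],down(0.))
ci=robot.camera_info("wrist"); im=robot.grab_frame("wrist"); t=robot.grab_frame("top"); print(T())
a=proj(ci,[.455,.28,.06]).astype(int); ct=robot.camera_info("top"); b=proj(ct,[.613,-.039,.02]).astype(int); print(a,b)
def crop(im,c,w,h,k): 
    x,y=max(0,c[0]-w//2),max(0,c[1]-h//2); return cv2.resize(im[y:y+h,x:x+w],(w*k,h*k),interpolation=cv2.INTER_CUBIC)
A=crop(im,a,180,100,4); B=crop(t,b,90,70,5)
A=cv2.resize(A,(720,400)); B=cv2.resize(B,(257,200)); C=np.zeros((600,720,3),np.uint8); C[:A.shape[0],:A.shape[1]]=A; C[400:,:257]=B
save(C,"c6.png")
E
```

```text
79.6333
[247 135] [260 136]
```

View pics/c6.png

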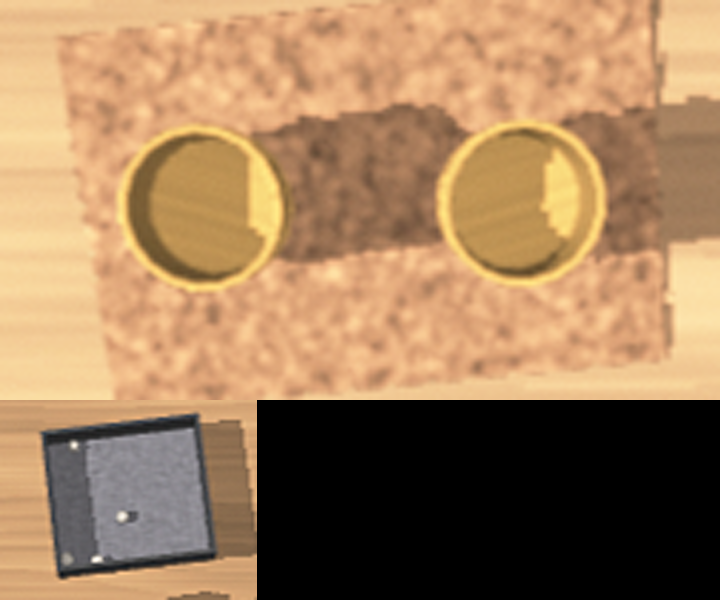

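Both shells are empty. The tray holds four stones, at (74,445), (122,517), (67,558) and (97,559); the fourth was hidden at the far wall. Now I pick up the loose stone.

```bash
python3 - <<'E'
from h import *
ci=np.load("ci5.npy",allow_pickle=True).item(); p=onplane(ci,(265.3,181.3),.008); print(p)
robot.move_ptp([p[0],p[1],.10],down(0.)); robot.gripper_to(.04)
hit=robot.move_linear([p[0],p[1],.0225],velocity=.08,threshold=6); print(hit)
robot.gripper_to(.0); s=robot.get_state(); print(s["opening"],s["grasp_force"],s["ee_pos"])
robot.move_linear([p[0],p[1],.14],velocity=.15); print(robot.get_state()["opening"])
robot.move_ptp([.615,-.05,.14],down(0.)); robot.move_linear([.615,-.05,.055],velocity=.12)
print(robot.get_state()["opening"]); robot.gripper_to(.03); robot.move_linear([.615,-.05,.16],velocity=.15)
robot.move_ptp([.40,.10,.35],down(0.)); robot.pause(.3)
im=robot.grab_frame("wrist"); t=robot.grab_frame("top"); sc=robot.grab_frame("scene"); print(T())
C=np.zeros((600,800,3),np.uint8); C[:300,:400]=cv2.resize(im,(400,300)); C[:300,400:]=cv2.resize(t[30:270,100:420],(400,300)); C[300:,:400]=cv2.resize(sc[110:350,90:410],(400,300))
b=proj(robot.camera_info("top"),[.613,-.039,.02]).astype(int); C[300:,400:]=cv2.resize(t[b[1]-35:b[1]+35,b[0]-46:b[0]+46],(400,300))
save(C,"c7.png")
E
```

```text
[ 0.38528405 -0.0745919   0.008     ]
False
0.013828386412473567 30.000946763902903 [ 0.38539101 -0.07466105  0.02260015]
0.013661297658699072
0.013339060869293411
88.875
```

View pics/c7.png

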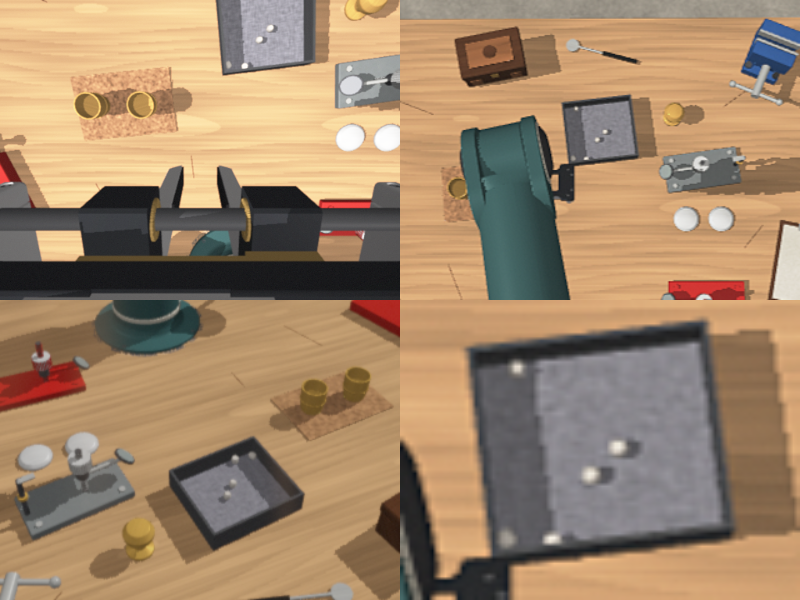

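The tray now shows all five stones, at (517,368), (618,447), (591,474), (506,540) and (552,540). No loose ones remain, both shells stand empty on the mat, and the doorknob and hub caps look undisturbed.

```bash
python3 -c "
from rig import robot
print(robot.sign_off())"
```

```text
the job is handed in; nothing more can be done
None
```

I've handed the job in at about 89 s: the collar top is level with the pointer tip (105.97 against 105.94 mm by touch), all five stones I found are in the tray, both shells stand empty and upright on the mat, and the doorknob and hub caps were not touched.

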